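# Index the vial slide and sample the blue-capped vial

### The arm

A 6-joint arm with a two-finger parallel gripper is mounted at the origin on the work surface. World frame = base frame: x ahead of the robot, y to its left, z up, the work surface at z = 0. Lengths are in mm, angles in rad, forces in N, time in s.
With the tool pointing down it reaches from about 350 to 875 mm from the base axis. Payload 4.2 kg.
Tool frame: the origin (TCP) lies at the very end of the fingers, on their centre line; the grasp point (between the pads) lies 19 mm behind it; z points along the fingers, y is the direction in which the jaws open and shut (so a half turn about z gives the same grasp; the last joint's range is limited). The gripper opens to 85 mm and grips with 20 to 120 N. Pads are 22 mm wide; open, the fingers measure 114 mm over their backs; the gripper's body (76 mm by 85 mm) begins 54 mm behind the grasp point. The pads swing forward as they close: fully open they stand 13 mm farther back than shut.
Start: joints at [1.549, 0.385, 0.008, 0, -1.194, -0.259], TCP at [173.171, 600.509, 231.312] pointing down, gripper open.
Joint ranges: [-3.14, 3.14], [-1.21, 2.06], [-1.07, 1.41], [-3.16, 2.05], [-2.99, -0.16], [-3.1, 3.1]. Speed limits (rad/s): [2.79, 2.79, 3.14, 3.14, 3.14, 3.14].

### API

Orientations are given as a unit quaternion [x, y, z, w].
In Python, from bench import read_state, get_image, camera_params, job_done gives the robot as it stands.
- The arm moves only by the tool send_rows, never from a script. Its arguments are lists of equal length, an entry for each row: "translation": the shift along the tool's x, y, z in m, a list of three; "yaw": the turn about the tool's z in degrees; "fingers": the closure in counts, from 0 (fully open) to 255 (shut). A call has 1 to 12 rows; each row is the pose to reach, as a shift and turn from the pose measured when the call began, along the tool's axes at that moment; what a row does not reach only later rows make up. A row lasts 1/10 s, in which the tool goes at most 50 mm and 8.59 degrees, less where a joint would pass 70% of its speed; a pose out of reach is approached as far as the arm can. A call with a gripper value outside its range is refused whole. The fingers move at their own pace and stop on an object; the grip force is fixed at half the most. Time passes only in rows, so rows that repeat a pose let the fingers close. It gives the time, the measured TCP pose, the force and the opening at its end, in the units of the state.
- read_state(): the state, without advancing time (a new reading comes with each control period).
- get_image(name): name is "scene" or "top" or "wrist"; returns the picture (480x640x3 uint8, blue, green, red); there is no depth.
- camera_params(name): a dict with "mtx" (3x3 intrinsics, pixels), "k1" (the pictures are not rectified: a ray, as slopes to the right and down, at radius r is drawn at 1 + k1 r^2 times it, then the intrinsics apply), "rvec" (rotation vector, rad) and "tvec" (3), from world to camera coordinates, as OpenCV has them; the wrist camera has in their place "tool_from_camera" (4x4, takes a point from camera to tool coordinates, whose origin is the TCP and whose axes are the flange's). Camera axes: x right, y down, z forward; pixel columns grow to the right and rows downward; lengths in mm; the calibration is good to about 2 mm. A picture is of the moment at which its call begins: read the wrist's pose just before it. camera_params takes no time and is no camera call.
- job_done(): hands the job in, once; it reports no verdict.
The state is a dict: "clock": time; "joints": joint angles; "joint_vel": joint speeds; "joint_efforts": joint torques, N m; "position": TCP position; "ee_rot": TCP orientation; "contact_force": force on the tool from outside, world axes, zero at the start; "wrist_torque": the same for the moment, N m; "gripper_width": finger opening in mm.
Only numpy, scipy, OpenCV 4.12 (cv2) and the standard library are available. Lean on these libraries where they do the work, as an engineer would, in place of code of your own. Each camera call takes 0.05 s, during which the arm holds its last target.

### The job

The sampling needle is still in the middle vial. Raise the sampling head by its black handle until it is all the way up, then pull the red spring index knob up, slide the carriage one notch so that the blue-capped vial stands under the needle, and let the knob snap back home in its notch. Then lower the head fully again so that its needle goes into the blue-capped vial; keep the vials standing in their pockets and do not knock over the spare vial or the beaker beside the slide.

Things in the scene. Friction and masses are not known exactly. Their poses are not given: they have to be found in the camera images.
- carriage (a joint): Aluminium carriage on the slide base, travel in m along the base's y axis (plus = towards the base's +y end); 0 at the start, where the middle pocket is under the needle; stops at -0.058 and +0.058. Notches at -0.045, 0 and +0.045. About 1.5 N of friction, so it stays where it is left; a seated index pin locks it to within about 2 mm under a light push. It carries a white block with three 24 mm square pockets side by side along the slide, 45 mm apart, 34 mm deep.
- index_knob (a joint): Travel in m of the red spring index knob, 0 = down, pin home in a notch; positive = pulled straight up, at most 0.014. The pin is free of the notches above 0.009. The spring pulls down with about 4 N at 0 and 8 N at the top, so a released knob drops by itself: into the notch (0) if the round-ended pin is within about 3 mm of it, otherwise it rests on the notch bar at about 0.009 and drops in once the carriage is slid over a notch.
- knob_grip (a point): Centre of the red index knob, an upright cylinder 26 mm across (rim 29 mm) and 26 mm tall, 75 mm above the bench when down, on the carriage tongue on the robot's side. With the carriage at 0 it lies 115 mm to the -x and 50 mm to the -y side of the needle, in the base's axes. The flat tongue is 33 mm below it; free all round for 40 mm. It moves with the carriage.
- head (a joint): Travel in m of the sampling head on its column, 0 = fully down with the needle 23 mm deep in a vial's mouth, at most 0.046 = fully up. The needle is clear of the vials above 0.025; below that it stops the carriage from sliding. About 9 N lifts it and 4 N pushes it down; it stays at any height where it is left.
- head_grip (a point): Centre of the black handle on top of the sampling head, an upright cylinder 30 mm across and 28 mm tall, straight above the needle. Centre 190 mm above the bench with the head down, 236 mm fully up; the white head block's top is 28 mm below it. The column, on the side away from the robot, is 215 mm tall, 72 mm from the handle's axis.
- needle_tip (a point): Tip of the thin steel needle (3 mm across) under the head: 94 mm above the bench with the head down, 140 mm up. The tops of the vials in the pockets are 117 mm above the bench.
- slide_axes (a point): Point on the bench top below the needle, fixed to the slide base, its y axis along the slide (+y is positive carriage travel, z up; x from knob to vials). The base is a grey plate 300 mm long along y, 262 mm along x.
- vial_blue_cap (a point): Centre of the top of the vial with the dark blue cap, in one of the two outer pockets of the carriage block. Glass vial 22.6 mm across, 75 mm tall, cap 21.6 mm across with a soft white centre that the needle pierces (it must come within 4 mm of the centre); loose in its pocket.
- vial_mid_cap (a point): Centre of the top of the grey-capped vial of the same size in the middle pocket.
- vial_grey_cap (a point): Centre of the top of the grey-capped vial of the same size in the other outer pocket.
- spare_vial: Another grey-capped vial, 75 mm tall, standing on the bench beside the slide base; origin at the centre of its underside, z axis up. Not to be knocked over.
- beaker: Glass beaker 60 mm across, 85 mm tall, beside the slide base; origin under its centre, z up. Not to be knocked over.
Things that resemble listed ones, but are neither listed nor needed, are in the scene too. Leave any pink look-alike of the part that bears vial_grey_cap alone.

How it is judged (in metres and radians):
On the way, in this order (a step that is already met when the one before it is completed fails the run):
1. the sampling head is raised clear of the vials, the carriage still in its first notch (value of joint head above 0.035 m and value of joint carriage between -0.005 and 0.005 m and value of joint index_knob below 0.003 m), for 0.2 s.
2. the index knob is pulled up out of its notch with the head up (value of joint head above 0.03 m and value of joint index_knob above 0.0075 m), for 0.05 s.
3. the carriage is one notch over with the blue-capped vial under the needle, the knob home and the head still up (value of joint head above 0.03 m and (value of joint carriage between 0.0415 and 0.0485 m or value of joint carriage between -0.0485 and -0.0415 m) and value of joint index_knob below 0.003 m and horizontal distance between vial_blue_cap and needle_tip below 0.006 m), for 0.2 s.
At the end, for the whole second after the job is handed in: Carriage at rest one notch (45 mm, within 3.5 mm) from its start, index knob home (within 3 mm), blue-capped vial under the needle (within 6 mm), head down (within 3 mm), all three vials in their pockets (tilt under 0.15 rad, tops 110 to 124 mm above the bench) ((value of joint carriage between 0.0415 and 0.0485 m or value of joint carriage between -0.0485 and -0.0415 m) and value of joint each of index_knob, head below 0.003 m and horizontal distance between vial_blue_cap and needle_tip below 0.006 m and velocity of joint carriage below 0.01 m/s and angle between each of vial_blue_cap, vial_mid_cap, vial_grey_cap's own z axis and vertical below 0.15 rad and height (world z) of vial_blue_cap between 0.11 and 0.124 m and height (world z) of vial_mid_cap between 0.11 and 0.124 m and height (world z) of vial_grey_cap between 0.11 and 0.124 m); the robot touches nothing.
It fails at once if the spare vial or the beaker is knocked over (tilt above 0.5 rad) (angle between any of spare_vial, beaker's own z axis and vertical above 0.5 rad).
It also fails if it takes over 53 s, if anything falls off the work surface, if the arm or the gripper's body presses on something with over 40 N, if the wrist force passes 120 N, or if a joint passes its speed limit or range.

## Working session

There is one attempt and no reset: what is moved stays moved. The work goes in short steps, Python scripts to look and compute and a tool call to move; the robot and the scene stay as the last step left them, time stands still between calls to the robot, and variables do not carry over. Pictures are saved under pics/ and viewed, and the job is handed in when it is done.

Besides the shell and the picture viewer there is one more tool, called after "Call:" as name(argument=value, ...) on one line, values as JSON. send_rows: Moves the arm, as the interface text tells. Its arguments: {"type":"object","properties":{"translation":{"type":"array","items":{"type":"array","items":{"type":"number"}}},"yaw":{"type":"array","items":{"type":"number"}},"fingers":{"type":"array","items":{"type":"number"}}},"required":["translation","yaw","fingers"]}

```bash
mkdir -p pics; ls
python3 - <<'E'
from bench import *
import cv2
s=read_state(); print(s)
for n in ("scene","top","wrist"):
    im=get_image(n); cv2.imwrite(f"pics/{n}0.png",im); print(n,camera_params(n))
E
```

```text
pics
{'clock': 0.0, 'joints': array([ 1.54857213e+00,  3.85570619e-01,  6.61967604e-03, -5.20856200e-04,
       -1.19404077e+00, -2.58639594e-01]), 'joint_vel': array([-0.00015268,  0.00183194,  0.0002567 , -0.00036743, -0.00039183,
        0.00260993]), 'joint_efforts': array([-2.20485908e-04, -3.92290306e+01,  1.88400882e+01,  4.18616518e+00,
       -4.55741669e-03, -2.01201338e-06]), 'position': array([173.0307324 , 599.94538464, 230.20747393]), 'ee_rot': array([ 9.90141557e-01, -1.40065816e-01, -1.10914345e-04,  1.11857820e-03]), 'contact_force': array([-0.0008145 ,  0.42446233, -0.33283253]), 'wrist_torque': array([-0.02395889,  0.01918722,  0.02266061]), 'gripper_width': 85.70837356867335}
scene {'mtx': array([[572.18213448,   0.        , 312.34181921],
       [  0.        , 572.18213448, 231.52696837],
       [  0.        ,   0.        ,   1.        ]]), 'k1': -0.052396918971909394, 'rvec': array([ 1.5055233 ,  1.82826491, -0.94100569]), 'tvec': array([  92.31986487, -240.76862913, 1578.75858494])}
top {'mtx': array([[478.03018557,   0.        , 317.98778185],
       [  0.        , 478.03018557, 231.48011753],
       [  0.        ,   0.        ,   1.        ]]), 'k1': 0.00831316940004724, 'rvec': array([ 2.16278949, -2.1445599 ,  0.15484963]), 'tvec': array([  27.14095403,  638.33326334, 1045.98890239])}
wrist {'mtx': array([[378.27844021,   0.        , 328.5958948 ],
       [  0.        , 378.27844021, 231.94972307],
       [  0.        ,   0.        ,   1.        ]]), 'k1': -0.08233030448267546, 'tool_from_camera': array([[ 4.79607680e-04, -9.45240447e-01, -3.26374429e-01,
         8.29347129e+01],
       [ 9.99999426e-01,  7.65906520e-04, -7.48705765e-04,
        -1.13893502e+00],
       [ 9.57679275e-04, -3.26373882e-01,  9.45240272e-01,
        -1.43687472e+02],
       [ 0.00000000e+00,  0.00000000e+00,  0.00000000e+00,
         1.00000000e+00]])}
```

View pics/scene0.png

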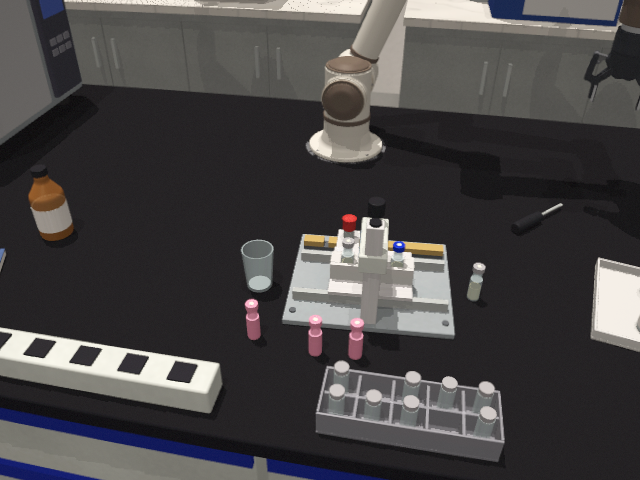

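View pics/top0.png

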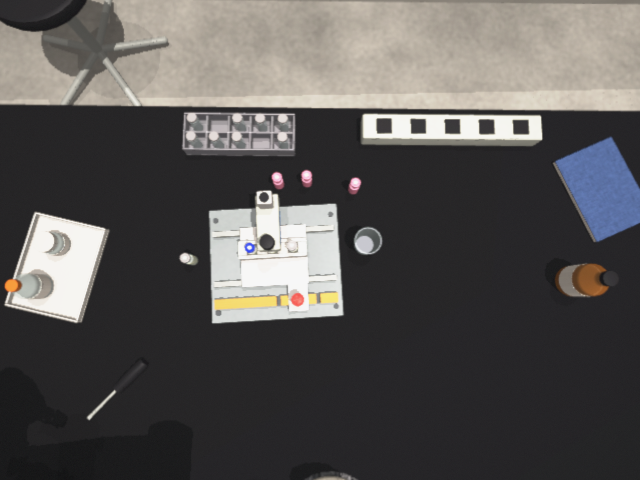

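View pics/wrist0.png

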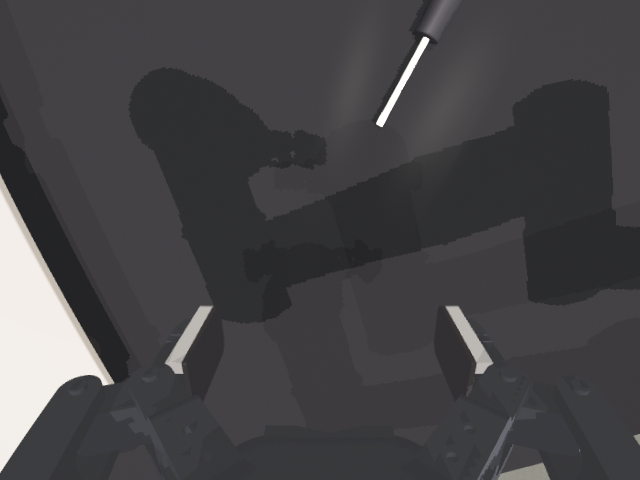

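The top view has the handle at (267,242), the red knob at (297,299), the blue cap at (249,248) and a grey cap at (292,245). The pink vials are look-alikes. Blue is on the +y side, so the carriage has to go to −45 mm. Next I'll measure these.

```bash
cat > h.py <<'E'
import numpy as np, cv2
from bench import *
from scipy.spatial.transform import Rotation as R
def ray(n,uv,st=None):
    c=camera_params(n); K=c['mtx']; d=np.array([c['k1'],0,0,0,0.])
    p=cv2.undistortPoints(np.array([[uv]],float),K,d)[0,0]; v=np.array([p[0],p[1],1])
    if n=='wrist':
        T=c['tool_from_camera']; Rw=R.from_quat(st['ee_rot']).as_matrix()
        o=Rw@T[:3,3]+st['position']; v=Rw@T[:3,:3]@v
    else:
        Rm=cv2.Rodrigues(c['rvec'])[0]; o=-Rm.T@c['tvec']; v=Rm.T@v
    return o,v/np.linalg.norm(v)
def plane(n,uv,z,st=None):
    o,v=ray(n,uv,st); return o+v*(z-o[2])/v[2]
def tri(*rays):
    A=np.zeros((3,3));b=np.zeros(3)
    for o,v in rays:
        P=np.eye(3)-np.outer(v,v);A+=P;b+=P@o
    x=np.linalg.solve(A,b); return x,[np.linalg.norm(np.cross(x-o,v)) for o,v in rays]
def blob(im,lo,hi,roi=None,minA=20):
    h=cv2.cvtColor(im,cv2.COLOR_BGR2HSV); m=cv2.inRange(h,np.array(lo),np.array(hi))
    if roi: 
        k=np.zeros_like(m);x0,y0,x1,y1=roi;k[y0:y1,x0:x1]=1;m*=k
    n,l,s,c=cv2.connectedComponentsWithStats(m)
    return [(c[i].round(1),s[i].tolist()) for i in range(1,n) if s[i][4]>=minA]
E
python3 - <<'E'
from h import *
t=cv2.imread('pics/top0.png');s=cv2.imread('pics/scene0.png')
rt=(200,180,350,330)
print('red',blob(t,(0,150,100),(8,255,255),rt),blob(s,(0,150,100),(8,255,255),(280,180,480,340)))
print('blue',blob(t,(110,120,60),(130,255,255),rt,8),blob(s,(110,120,60),(130,255,255),(280,180,480,340),8))
print('blk',blob(t,(0,0,0),(180,255,40),(250,225,285,255)),blob(s,(0,0,0),(180,255,40),(355,190,395,216)))
print('gold',blob(t,(12,120,80),(30,255,255),rt))
# upscaled crops
cv2.imwrite('pics/c1.png',np.hstack([cv2.resize(t[180:330,195:395],(800,600),interpolation=cv2.INTER_CUBIC)]))
cv2.imwrite('pics/c2.png',cv2.resize(s[190:340,280:480],(800,600),interpolation=cv2.INTER_CUBIC))
E
```

```text
red [(array([296.3, 298.8]), [292, 294, 11, 12, 66])] [(array([348.8, 222.1]), [342, 214, 15, 18, 211])]
blue [(array([249.3, 247.4]), [245, 243, 10, 10, 55])] [(array([398.5, 246.9]), [393, 241, 12, 12, 98])]
blk [] [(array([374.2, 202.8]), [355, 190, 40, 26, 908])]
gold [(array([328.1, 297.1]), [320, 293, 17, 10, 151]), (array([312.3, 297.8]), [309, 294, 7, 9, 57]), (array([245.4, 302.2]), [215, 296, 62, 13, 578]), (array([284., 300.]), [281, 296, 7, 9, 63])]
```

View pics/c1.png

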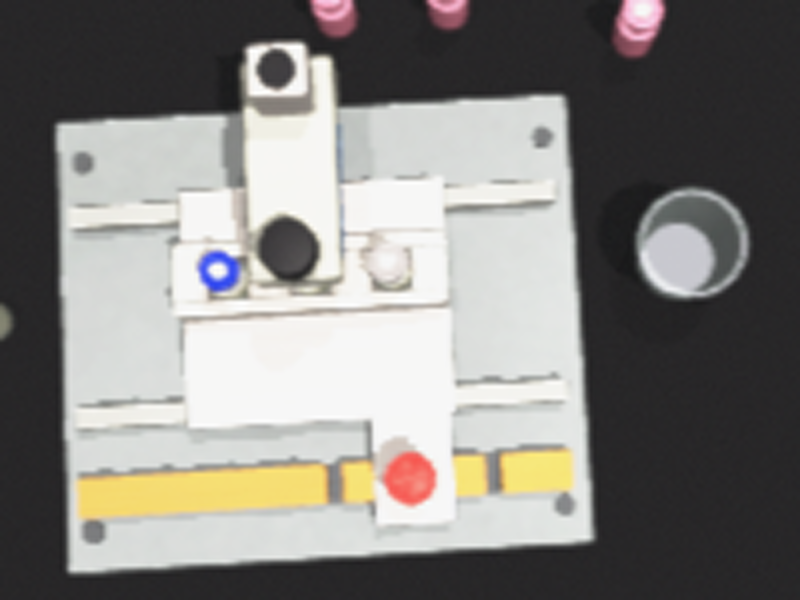

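View pics/c2.png

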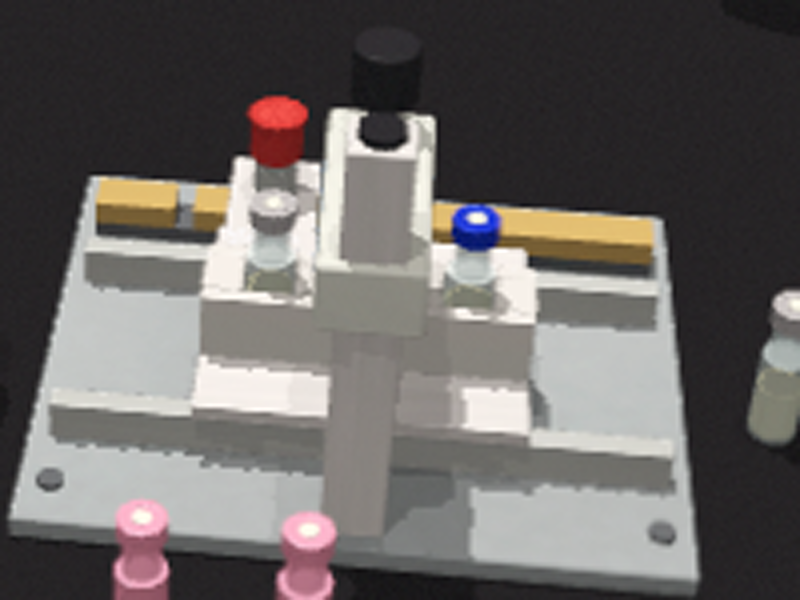

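Run:
```python
from h import *
P=lambda c:(c[0]/4+195-.375,c[1]/4+180-.375)
Q=lambda c:(c[0]/4+280-.375,c[1]/4+190-.375)
np.set_printoptions(precision=1,suppress=True)
H=plane('top',P((289,246)),192);K=plane('top',P((410,478)),86)
B=plane('top',P((218,270)),117);G=plane('top',P((388,260)),116)
C=plane('top',P((276,68)),215)
print('H',H,'K',K,'B',B,'G',G,'col',C)
print('tri H',tri(ray('top',P((289,246))),ray('scene',Q((387,68)))))
print('tri K',tri(ray('top',P((410,478))),ray('scene',Q((278,130)))))
print('tri B',tri(ray('top',P((218,270))),ray('scene',Q((477,220)))))
print('G',tri(ray('top',P((388,260))),ray('scene',Q((274,202)))))
print('spare',plane('top',(187.5,258.5),60),'beaker',plane('top',(367.5,241),45))
# base corners
for c in [(57,123),(566,96),(593,541),(70,572)]: print(plane('top',P(c),10))
def ang(v): return np.degrees(np.arctan2(v[1],v[0]))
print('y axis ang-90 BG',ang((B-G))-90,'H-C axis',ang((C-H)),'KH',ang(H-K)-ang(np.array([115,50.])),np.linalg.norm((H-K)[:2]),np.hypot(115,50))
```

```text
H [597.7 133.4 192. ] K [485.2  76.4  86. ] B [593.3 178.2 117. ] G [599.5  88.6 116. ] col [681.6 139.3 215. ]
tri H (array([597.8, 132.9, 191.9]), [np.float64(0.573865272895838), np.float64(0.5738652728958269)])
tri K (array([485.4,  75.6,  76.7]), [np.float64(1.1516514523472976), np.float64(1.1516514523472987)])
tri B (array([593.6, 177.7, 115. ]), [np.float64(0.7852815639536997), np.float64(0.7852815639536262)])
G (array([599.6,  87.9, 116.4]), [np.float64(0.7156573087375123), np.float64(0.715657308737546)])
spare [572.6 322.   60. ] beaker [617.1 -80.1  45. ]
[690.7 290.2  10. ]
[709.7 -10.1  10. ]
[450.  -26.3  10. ]
[430.3 272.6  10. ]
y axis ang-90 BG 3.9596070539224115 H-C axis 4.024139093479429 KH 3.387433880437424 126.06159899080072 125.39936203984452
```

```bash
cat >> h.py <<'E'
def go(target,heading=None):
    s=read_state(); Rw=R.from_quat(s['ee_rot']).as_matrix()
    d=Rw.T@(np.array(target)-s['position'])
    h=np.degrees(np.arctan2(Rw[1,0],Rw[0,0]))
    print('t',s['clock'],'pos',s['position'].round(1),'head',round(h,2),'tilt z',Rw[:,2].round(4),'F',s['contact_force'].round(1),'w',round(s['gripper_width'],1),'j',s['joints'].round(2))
    print('tool delta m',(d/1000).round(4),'yaw tool', None if heading is None else round(-((heading-h+180)%360-180),2))
E
python3 -c "
from h import *
go((560,133,290),4)"
```

```text
t 0.15 pos [173.1 600.1 230.4] head -16.1 tilt z [-4.0e-04 -1.7e-03 -1.0e+00] F [ 0.2 -0.2 -0.5] w 85.2 j [ 1.55  0.39  0.01 -0.   -1.19 -0.26]
tool delta m [ 0.5013  0.3416 -0.0589] yaw tool -20.1
```

Call:
send_rows(translation=[[0,0,-0.04],[0.04,0.028,-0.06],[0.08,0.055,-0.06],[0.12,0.082,-0.06],[0.16,0.109,-0.06],[0.2,0.136,-0.06],[0.24,0.163,-0.06],[0.28,0.19,-0.06],[0.32,0.218,-0.06],[0.36,0.245,-0.06],[0.4,0.272,-0.06],[0.44,0.3,-0.06]], yaw=[0,-2,-4,-6,-8,-10,-12,-14,-16,-18,-20,-20], fingers=[0,0,0,0,0,0,0,0,0,0,0,0])

```text
clock: 1.35
position: [513.5, 188.3, 290.9]
ee_rot: [0.999, 0.034, -0.0, 0.001]
contact_force: [0.0, 0.7, 0.3]
gripper_width: 85.2
```

```bash
python3 -c "
from h import *
go((560,133,290),4)"
```

```text
t 1.35 pos [513.5 188.3 290.9] head 3.95 tilt z [-5.0e-04 -1.6e-03 -1.0e+00] F [0.  0.7 0.3] w 85.2 j [ 0.65  0.21 -0.08  0.   -1.27  0.99]
tool delta m [0.0426 0.0583 0.001 ] yaw tool -0.05
```

Call:
send_rows(translation=[[0.04,0.03,0],[0.08,0.061,0],[0.08,0.061,0.03],[0.08,0.061,0.03]], yaw=[0,0,0,0], fingers=[0,0,0,0])

```text
clock: 1.75
position: [595.9, 131.0, 255.7]
ee_rot: [0.999, 0.033, -0.005, 0.002]
contact_force: [-0.4, 0.1, -1.2]
gripper_width: 85.3
```

```bash
python3 -c "
from h import *
go((597.7,133.2,171),4)
cv2.imwrite('pics/w1.png',get_image('wrist'))"
```

```text
t 1.75 pos [595.9 131.  255.7] head 3.74 tilt z [-0.0105 -0.0042 -0.9999] F [-0.4  0.1 -1.2] w 85.3 j [ 0.48  0.35  0.02 -0.   -1.25  1.16]
tool delta m [ 0.0028 -0.0023  0.0847] yaw tool -0.26
```

View pics/w1.png

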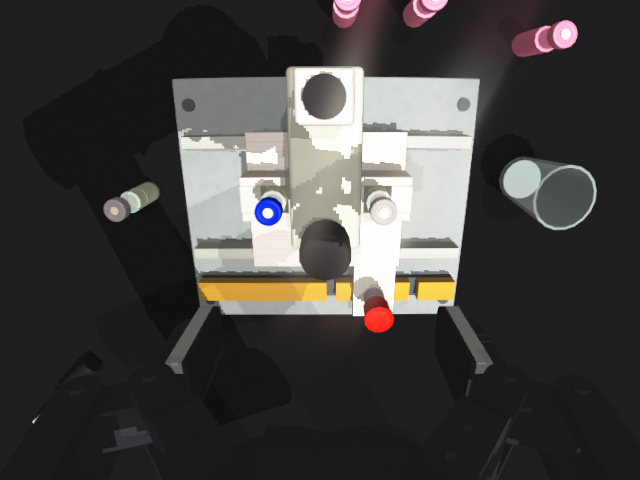

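```bash
python3 -c "
from h import *
s=read_state()
go((597.7,133.2,171),4)
print(plane('wrist',(325.5,253),204,s),plane('wrist',(378.5,320),88,s),plane('wrist',(267.5,213),117,s),plane('wrist',(324,97),215,s))"
```

```text
t 1.8 pos [596.4 131.9 258.3] head 3.87 tilt z [-0.0064 -0.004  -1.    ] F [ 0.7 -0.1 -0.3] w 85.3 j [ 0.48  0.35  0.02  0.   -1.25  1.16]
tool delta m [ 0.002  -0.0015  0.0873] yaw tool -0.13
[598.32905168 135.19695729 204.        ] [483.73335669  77.13960925  88.        ] [592.96173219 180.93950368 117.        ] [681.6513822  141.31573959 215.        ]
```

Call:
send_rows(translation=[[0.001,-0.002,0.03],[0.001,-0.002,0.06],[0.001,-0.002,0.085],[0.001,-0.002,0.086],[0.001,-0.002,0.086]], yaw=[0,0,0,0,0], fingers=[0,0,0,0,0])

```text
clock: 2.3
position: [597.0, 134.5, 174.0]
ee_rot: [0.999, 0.035, -0.002, 0.002]
contact_force: [0.5, -0.8, 0.6]
gripper_width: 85.4
```

```bash
python3 -c "
from h import *
s=read_state();go((598,133.7,172),4)
cv2.imwrite('pics/w2.png',get_image('wrist'))"
```

```text
t 2.3 pos [597.  134.5 174. ] head 3.99 tilt z [-0.0046 -0.0041 -1.    ] F [ 0.5 -0.8  0.6] w 85.4 j [ 0.49  0.41 -0.1   0.   -1.06  1.15]
tool delta m [0.001  0.0008 0.002 ] yaw tool -0.01
```

View pics/w2.png

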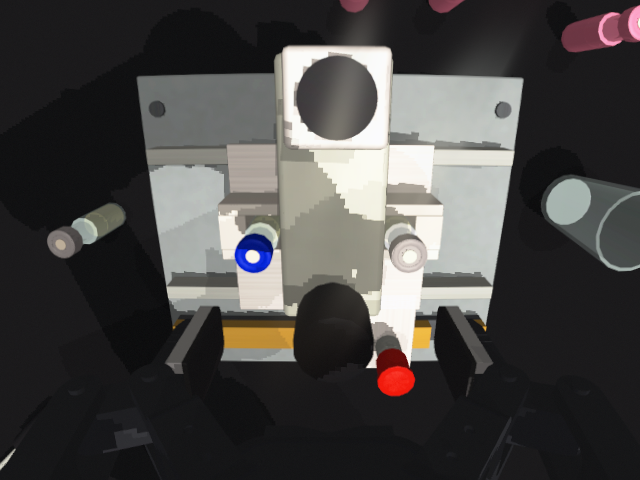

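Call:
send_rows(translation=[[0.001,0.001,0.002],[0.001,0.001,0.002],[0.001,0.001,0.002],[0.001,0.001,0.002],[0.001,0.001,0.002],[0.001,0.001,0.002],[0.001,0.001,0.002],[0.001,0.001,0.002]], yaw=[0,0,0,0,0,0,0,0], fingers=[100,200,255,255,255,255,255,255])

```text
clock: 3.15
position: [598.8, 133.1, 173.3]
ee_rot: [0.999, 0.035, -0.001, 0.002]
contact_force: [-0.4, -4.2, 3.6]
gripper_width: 28.6
```

```bash
python3 -c "
from h import *
s=read_state();go((598,133.7,172),4)"
```

```text
t 3.15 pos [598.8 133.1 173.3] head 3.98 tilt z [-0.0024 -0.004  -1.    ] F [-0.4 -4.2  3.6] w 28.6 j [ 0.48  0.41 -0.1   0.   -1.06  1.16]
tool delta m [-0.0008 -0.0007  0.0013] yaw tool -0.02
```

Call:
send_rows(translation=[[0,0,-0.008],[0,0,-0.016],[0,0,-0.024],[0,0,-0.032],[0,0,-0.038],[0,0,-0.042],[0,0,-0.045],[0,0,-0.045]], yaw=[0,0,0,0,0,0,0,0], fingers=[255,255,255,255,255,255,255,255])

```text
clock: 3.95
position: [598.8, 133.1, 215.7]
ee_rot: [0.999, 0.034, -0.002, 0.002]
contact_force: [3.6, -3.5, -5.6]
gripper_width: 28.6
```

```bash
python3 -c "
from h import *
s=read_state();go((598,133.7,218),4)
cv2.imwrite('pics/s2.png',cv2.resize(get_image('scene')[150:340,250:503],(800,600)))"
```

```text
t 3.95 pos [598.8 133.1 215.7] head 3.93 tilt z [-0.0048 -0.0042 -1.    ] F [ 3.6 -3.5 -5.6] w 28.6 j [ 0.48  0.38 -0.04  0.   -1.16  1.16]
tool delta m [-0.0007 -0.0006 -0.0023] yaw tool -0.07
```

View pics/s2.png

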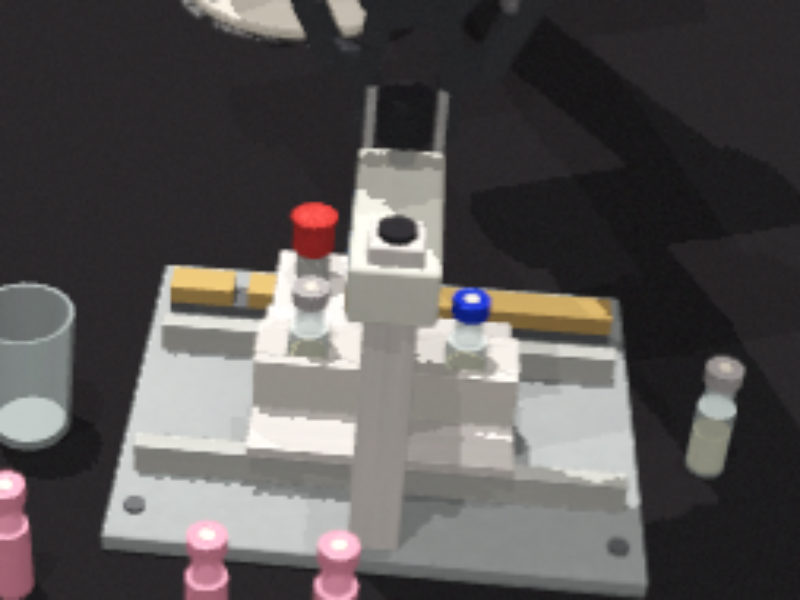

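The head has come up about 42 mm with the fingers. I'll take up the last few mm to the stop.

Call:
send_rows(translation=[[0,0,-0.002],[0,0,-0.004],[0,0,-0.005],[0,0,-0.005]], yaw=[0,0,0,0], fingers=[255,255,255,255])

```text
clock: 4.4
position: [598.7, 133.1, 218.6]
ee_rot: [0.999, 0.034, -0.003, 0.002]
contact_force: [4.9, -4.4, -8.3]
gripper_width: 28.5
```

Call:
send_rows(translation=[[0,0,-0.002],[0,0,-0.003],[0,0,-0.001],[0,0,0],[0,0,0],[0,0,-0.001],[0,0,-0.03],[0,0,-0.06]], yaw=[0,0,0,0,0,0,0,0], fingers=[255,255,150,0,0,0,0,0])

```text
clock: 5.2
position: [598.6, 133.3, 278.8]
ee_rot: [0.999, 0.034, -0.004, 0.002]
contact_force: [0.9, -0.5, 1.0]
gripper_width: 85.7
```

```bash
python3 -c "
from h import *
go((485.8,75.9,150),-86)"
```

```text
t 5.2 pos [598.6 133.3 278.8] head 3.91 tilt z [-0.0084 -0.0051 -1.    ] F [ 0.9 -0.5  1. ] w 85.7 j [ 0.48  0.34  0.06  0.   -1.3   1.16]
tool delta m [-0.1153  0.049   0.13  ] yaw tool 89.91
```

Call:
send_rows(translation=[[-0.03,0.013,0],[-0.06,0.025,0],[-0.09,0.04,0],[-0.115,0.05,0],[-0.115,0.05,0],[-0.115,0.05,0],[-0.115,0.05,0],[-0.115,0.05,0],[-0.115,0.05,0],[-0.115,0.05,0.03],[-0.115,0.05,0.07],[-0.115,0.05,0.07]], yaw=[8,16,24,32,40,48,56,64,72,80,88,90], fingers=[0,0,0,0,0,0,0,0,0,0,0,0])

```text
clock: 6.4
position: [483.2, 74.3, 205.3]
ee_rot: [0.729, -0.684, -0.004, 0.009]
contact_force: [-0.7, -0.7, 0.2]
gripper_width: 85.3
```

```bash
python3 -c "
from h import *
im=get_image('wrist');s=read_state();go((485.8,75.9,150),-86)
cv2.imwrite('pics/w3.png',im)
b=blob(im,(0,150,100),(8,255,255));print(b)
"
```

```text
t 6.45 pos [485.   74.7 207.8] head -86.24 tilt z [-0.0133 -0.0069 -0.9999] F [0.3 0.4 0.2] w 85.3 j [ 0.48  0.18 -0.34 -0.   -1.06 -0.42]
tool delta m [-0.0014 -0.0016  0.0578] yaw tool -0.24
[(array([321.7, 226.1]), [302, 206, 39, 40, 1160])]
```

View pics/w3.png

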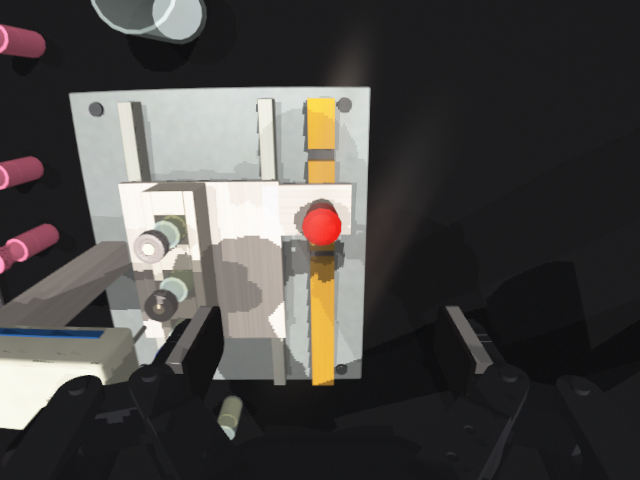

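```bash
python3 -c "
from h import *
s=read_state();go((485.8,75.9,56),-86)
print(plane('wrist',(321.7,226.1),86,s))"
```

```text
t 6.45 pos [485.   74.7 207.8] head -86.24 tilt z [-0.0133 -0.0069 -0.9999] F [0.3 0.4 0.2] w 85.3 j [ 0.48  0.18 -0.34 -0.   -1.06 -0.42]
tool delta m [-0.002  -0.0029  0.1518] yaw tool -0.24
[487.42424294  78.79885569  86.        ]
```

Call:
send_rows(translation=[[-0.002,-0.001,0.03],[-0.002,-0.001,0.06],[-0.002,-0.001,0.09],[-0.002,-0.001,0.1],[-0.002,-0.001,0.1],[-0.002,-0.001,0.1]], yaw=[0,0,0,0,0,0], fingers=[40,60,60,60,60,60])

```text
clock: 7.05
position: [485.9, 76.6, 109.3]
ee_rot: [0.73, -0.683, -0.002, 0.006]
contact_force: [-0.1, 0.8, 0.1]
gripper_width: 65.2
```

```bash
python3 -c "
from h import *
im=get_image('wrist');s=read_state();go((485.8,76.5,56),-86)
cv2.imwrite('pics/w4.png',im)
b=blob(im,(0,150,100),(8,255,255));print(b); print(plane('wrist',b[0][0],84,s))
"
```

```text
t 7.1 pos [486.   76.7 109.6] head -86.2 tilt z [-0.0098 -0.0056 -0.9999] F [-0.5  0.7  0.3] w 65.2 j [ 0.49  0.3  -0.47  0.   -0.81 -0.42]
tool delta m [-0.0001 -0.0003  0.0536] yaw tool -0.2
[(array([329.1, 277.9]), [299, 243, 59, 67, 2828])]
[484.73651293  76.50804951  84.        ]
```

View pics/w4.png

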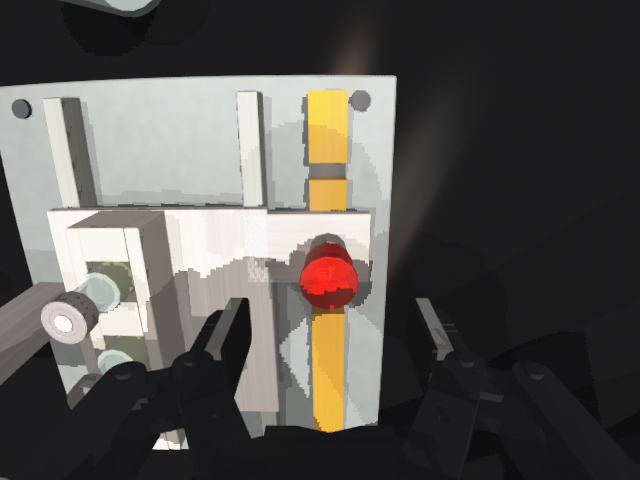

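Call:
send_rows(translation=[[0,0,0.02],[0,0,0.04],[0,0,0.052],[0,0,0.053],[0,0,0.053],[0,0,0.053],[0,0,0.053],[0,0,0.053],[0,0,0.053],[0,0,0.053]], yaw=[0,0,0,0,0,0,0,0,0,0], fingers=[60,60,60,60,150,220,255,255,255,255])

```text
clock: 8.1
position: [485.8, 76.6, 58.0]
ee_rot: [0.73, -0.683, -0.001, 0.005]
contact_force: [-2.2, 0.1, 5.6]
gripper_width: 24.3
```

```bash
python3 -c "
from h import *
im=get_image('wrist');s=read_state();go((485.8,76.5,70),-86)
cv2.imwrite('pics/w5.png',im)
"
```

```text
t 8.15 pos [485.7  76.5  58. ] head -86.19 tilt z [-0.0085 -0.0052 -1.    ] F [-2.5  0.5  5.6] w 24.7 j [ 0.49  0.37 -0.53  0.   -0.68 -0.42]
tool delta m [ 0.0001  0.     -0.012 ] yaw tool -0.19
```

View pics/w5.png

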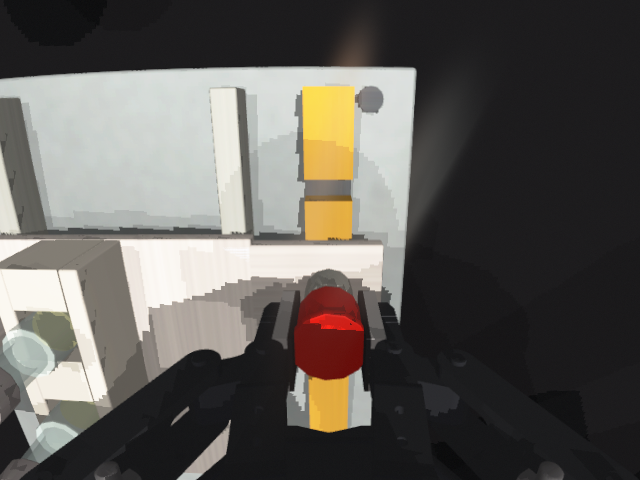

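Call:
send_rows(translation=[[0,0,-0.004],[0,0,-0.008],[0,0,-0.012],[0,0,-0.0145],[0,0,-0.0145],[0,0,-0.0145]], yaw=[0,0,0,0,0,0], fingers=[255,255,255,255,255,255])

```text
clock: 8.75
position: [485.7, 76.5, 72.1]
ee_rot: [0.73, -0.683, -0.002, 0.005]
contact_force: [2.5, 0.4, -8.6]
gripper_width: 24.4
```

```bash
python3 -c "
from h import *
go((485.7+3.14,76.5-44.9,70),-86)
"
```

```text
t 8.75 pos [485.7  76.5  72.1] head -86.2 tilt z [-0.0091 -0.0053 -0.9999] F [ 2.5  0.4 -8.6] w 24.4 j [ 0.49  0.35 -0.51  0.   -0.72 -0.42]
tool delta m [ 0.045  -0.0002  0.0024] yaw tool -0.2
```

Call:
send_rows(translation=[[0.006,0,0],[0.014,0,0],[0.022,0,0],[0.03,0,0],[0.037,0,0],[0.042,0,0],[0.045,0,0],[0.045,0,0],[0.045,0,0]], yaw=[0,0,0,0,0,0,0,0,0], fingers=[255,255,255,255,255,255,255,255,255])

```text
clock: 9.65
position: [488.7, 31.3, 72.2]
ee_rot: [0.73, -0.683, -0.001, 0.005]
contact_force: [4.1, -1.5, -13.3]
gripper_width: 24.1
```

```bash
python3 -c "
from h import *
im=get_image('top');go((485.7+3.14,76.5-44.9,58),-86)
cv2.imwrite('pics/t6.png',cv2.resize(im[180:330,195:395],(800,600),interpolation=cv2.INTER_CUBIC))
im=get_image('scene')
cv2.imwrite('pics/s6.png',cv2.resize(im[150:340,250:503],(800,600)))
"
```

```text
t 9.7 pos [488.7  31.4  72.2] head -86.2 tilt z [-0.0093 -0.0057 -0.9999] F [  4.5  -2.  -13.7] w 24.2 j [ 0.4   0.35 -0.52  0.   -0.71 -0.33]
tool delta m [-0.0003 -0.0003  0.0142] yaw tool -0.2
```

View pics/t6.png

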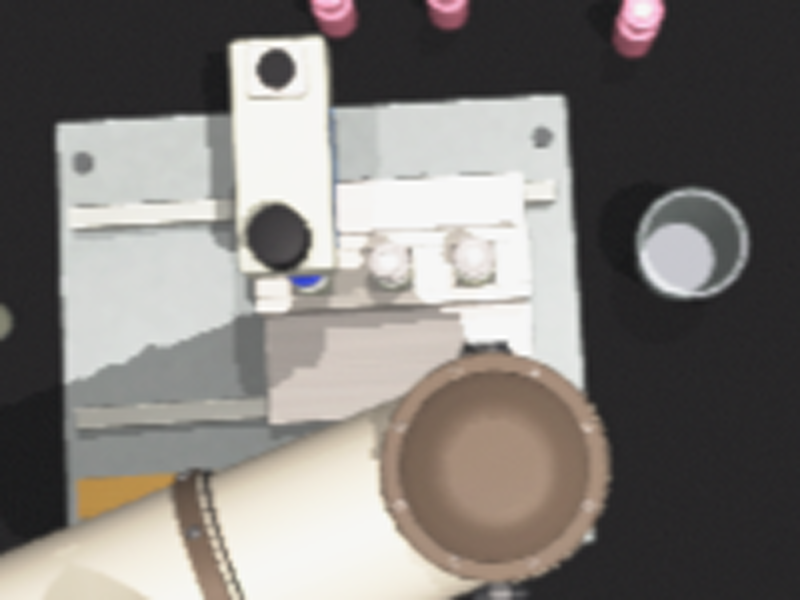

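View pics/s6.png

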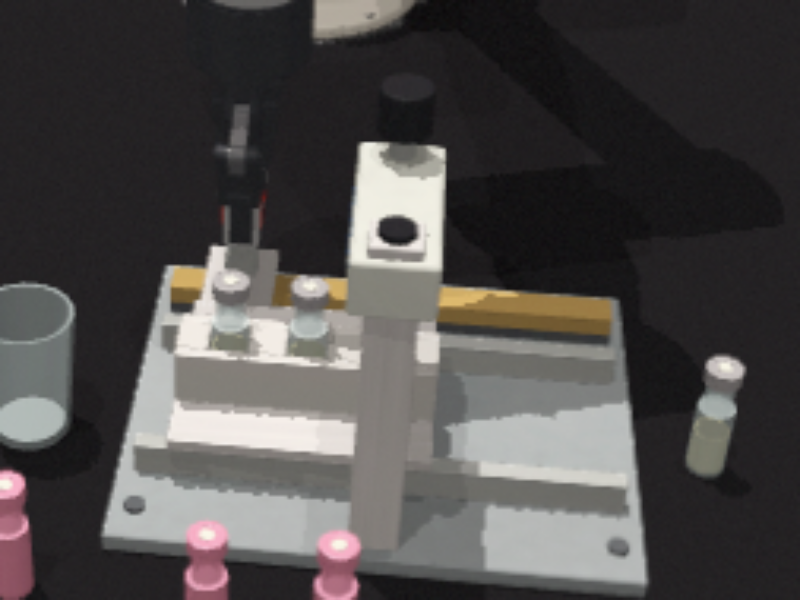

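Call:
send_rows(translation=[[0,0,0.004],[0,0,0.008],[0,0,0.012],[0,0,0.0135],[0,0,0.0135],[0,0,0.0135],[0,0,0.0135],[0,0,0.0135],[0,0,0.0135]], yaw=[0,0,0,0,0,0,0,0,0], fingers=[255,255,255,255,255,200,120,60,60])

```text
clock: 10.65
position: [488.9, 31.6, 59.3]
ee_rot: [0.73, -0.683, -0.001, 0.005]
contact_force: [-0.9, 0.6, -0.0]
gripper_width: 65.1
```

```bash
python3 -c "
from h import *
im=get_image('wrist');go((487.7,31.6,110),-86)
cv2.imwrite('pics/w7.png',im)
"
```

```text
t 10.7 pos [488.8  31.6  59.2] head -86.18 tilt z [-0.0085 -0.0055 -0.9999] F [ 0.3 -0.3 -0.3] w 65.2 j [ 0.4   0.37 -0.53  0.   -0.68 -0.33]
tool delta m [ 0.0001  0.0015 -0.0508] yaw tool -0.18
```

View pics/w7.png

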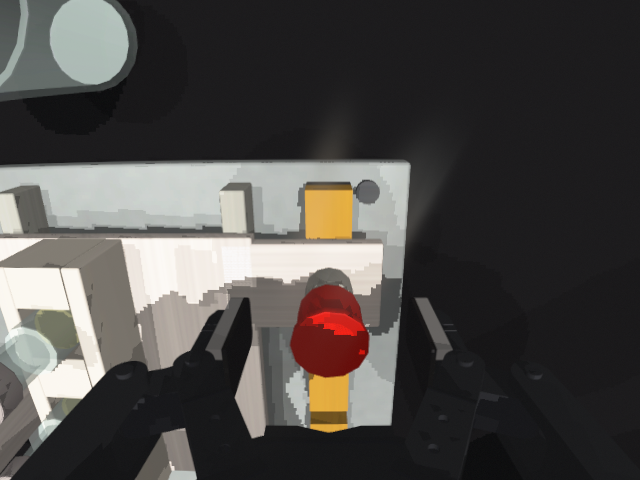

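Call:
send_rows(translation=[[0,0,-0.03],[0,0,-0.07],[0,0,-0.11],[0,0,-0.15],[0,0,-0.19],[0,0,-0.22],[0,0,-0.22]], yaw=[0,0,0,0,0,0,0], fingers=[60,60,60,60,60,60,60])

```text
clock: 11.4
position: [492.9, 33.2, 284.6]
ee_rot: [0.731, -0.683, 0.002, 0.0]
contact_force: [-0.6, -0.1, -0.2]
gripper_width: 65.5
```

```bash
python3 -c "
from h import *
np.set_printoptions(precision=1,suppress=True)
im=get_image('wrist');s=read_state();go((598,133.3,280),4)
cv2.imwrite('pics/w8.png',im)
sc=get_image('scene')
cv2.imwrite('pics/s8.png',cv2.resize(sc[190:340,280:480],(800,600),interpolation=cv2.INTER_CUBIC))
bw=blob(im,(0,150,100),(8,255,255));bs=blob(sc,(0,150,100),(8,255,255),(280,150,480,340));print(bw,bs)
print(plane('wrist',bw[0][0],86,s))
"
```

```text
t 11.45 pos [491.5  33.1 281.6] head -86.18 tilt z [-0. -0. -1.] F [-0.7 -0.  -1.2] w 65.4 j [ 0.4  0.1 -0.2  0.  -1.2 -0.3]
tool delta m [-0.1 -0.1  0. ] yaw tool -90.18
[(array([334.4, 195.4]), [320, 181, 29, 30, 685])] [(array([326.2, 220.5]), [319, 212, 15, 18, 211])]
[484.7  31.2  86. ]
```

View pics/s8.png

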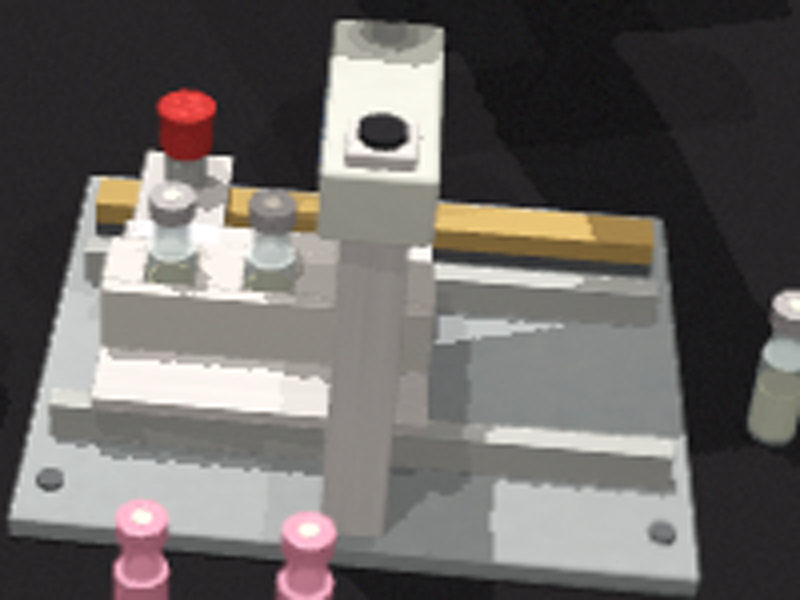

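View pics/w8.png

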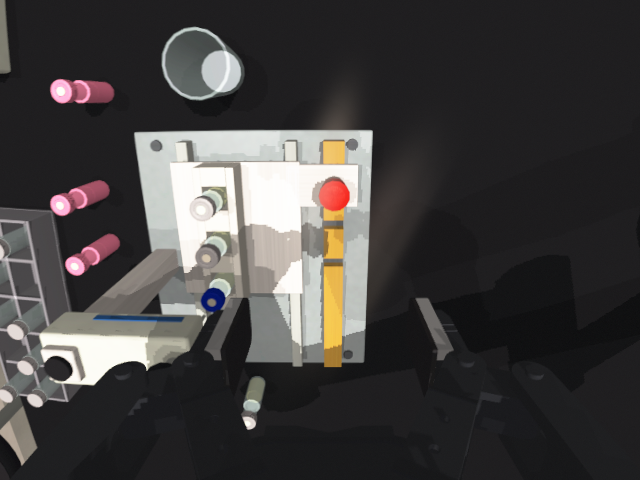

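The knob moved only along the slide direction in the scene view (186,123), with no extra height, so it is home. Next I'll push the head down with closed fingers on the handle's top.

Call:
send_rows(translation=[[0,0,-0.005],[-0.02,-0.02,-0.005],[-0.045,-0.045,-0.005],[-0.07,-0.07,-0.005],[-0.092,-0.1,-0.005],[-0.092,-0.113,-0.005],[-0.092,-0.113,-0.005],[-0.092,-0.113,-0.005]], yaw=[0,0,0,0,0,0,0,0], fingers=[255,255,255,255,255,255,255,255])

```text
clock: 12.3
position: [596.5, 131.9, 282.0]
ee_rot: [0.73, -0.683, -0.002, 0.006]
contact_force: [0.0, 1.0, -0.6]
gripper_width: -0.2
```

```bash
python3 -c "
from h import *
go((598.3,133.3,252),-86)
"
```

```text
t 12.3 pos [596.5 131.9 282. ] head -86.21 tilt z [-0.0104 -0.0056 -0.9999] F [ 0.   1.  -0.6] w -0.2 j [ 0.48  0.34  0.06  0.   -1.31 -0.42]
tool delta m [-0.0014 -0.0022  0.03  ] yaw tool -0.21
```

Call:
send_rows(translation=[[-0.001,-0.002,0.015],[-0.001,-0.002,0.025],[-0.001,-0.002,0.031],[-0.001,-0.002,0.036],[-0.001,-0.002,0.041],[-0.001,-0.002,0.046],[-0.001,-0.002,0.051]], yaw=[0,0,0,0,0,0,0], fingers=[255,255,255,255,255,255,255])

```text
clock: 13.0
position: [597.8, 132.4, 231.3]
ee_rot: [0.73, -0.683, -0.002, 0.006]
contact_force: [-1.9, -1.2, 3.3]
gripper_width: -0.3
```

```bash
python3 -c "
from h import *
go((598.3,133.3,204),-86)
cv2.imwrite('pics/s9.png',cv2.resize(get_image('scene')[150:340,250:503],(800,600)))
"
```

```text
t 13.0 pos [597.8 132.4 231.3] head -86.21 tilt z [-0.0098 -0.0059 -0.9999] F [-1.9 -1.2  3.3] w -0.3 j [ 0.48  0.37 -0.02  0.   -1.2  -0.42]
tool delta m [-0.001  -0.0008  0.0273] yaw tool -0.21
```

View pics/s9.png

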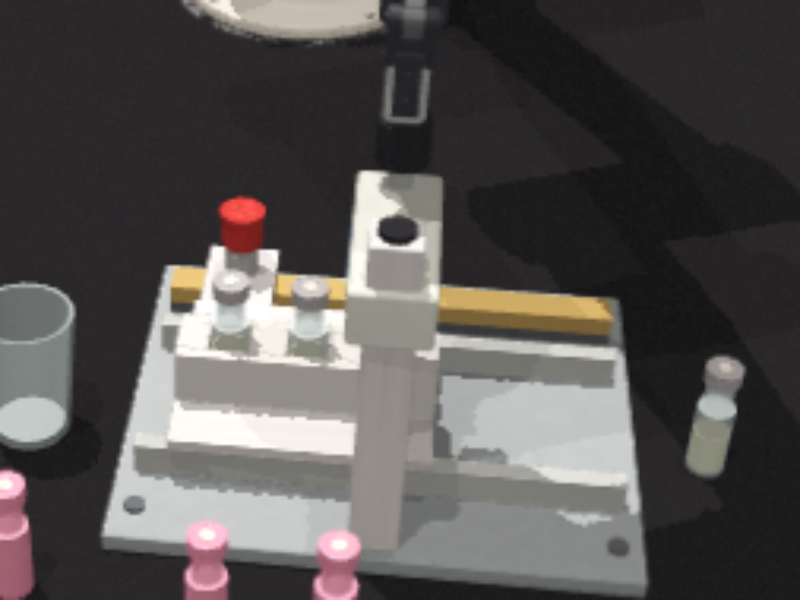

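The head is going down under about 4 N, and the fingertips are centred on the handle.

Call:
send_rows(translation=[[0,0,0.004],[0,0,0.008],[0,0,0.012],[0,0,0.016],[0,0,0.02],[0,0,0.023],[0,0,0.025],[0,0,0.026],[0,0,0.026]], yaw=[0,0,0,0,0,0,0,0,0], fingers=[255,255,255,255,255,255,255,255,255])

```text
clock: 13.95
position: [597.8, 132.5, 204.2]
ee_rot: [0.73, -0.683, -0.002, 0.005]
contact_force: [1.0, 0.2, 3.6]
gripper_width: 0.1
```

Call:
send_rows(translation=[[0,0,0.001],[0,0,0.002],[0,0,0.003],[0,0,0.003]], yaw=[0,0,0,0], fingers=[255,255,255,255])

```text
clock: 14.35
position: [597.9, 132.5, 204.0]
ee_rot: [0.73, -0.683, -0.001, 0.005]
contact_force: [-3.4, 0.1, 11.7]
gripper_width: 0.1
```

Moving 3 mm further raised the force to 11.7 N with no travel, so the head is on its stop. I'll retreat and check.

Call:
send_rows(translation=[[0,0,-0.01],[0,0,-0.04],[0,0,-0.09],[0,0,-0.09],[0.05,0.05,-0.09],[0.05,0.1,-0.09],[0.05,0.15,-0.09],[0.05,0.2,-0.09],[0.05,0.22,-0.09],[0.05,0.22,-0.09],[0.05,0.22,-0.09]], yaw=[0,0,0,0,0,0,0,0,0,0,0], fingers=[255,255,255,255,255,255,255,255,255,255,255])

```text
clock: 15.45
position: [381.7, 68.3, 296.3]
ee_rot: [0.731, -0.683, -0.001, 0.004]
contact_force: [-0.1, -0.3, -0.6]
gripper_width: -0.2
```

```bash
python3 -c "
from h import *
go((598.3,133.3,204),-86)
t=get_image('top');s=get_image('scene')
cv2.imwrite('pics/t10.png',cv2.resize(t[180:330,195:395],(800,600),interpolation=cv2.INTER_CUBIC))
cv2.imwrite('pics/s10.png',cv2.resize(s[190:340,280:480],(800,600),interpolation=cv2.INTER_CUBIC))
"
```

```text
t 15.45 pos [381.7  68.3 296.3] head -86.12 tilt z [-0.0071 -0.0046 -1.    ] F [-0.1 -0.3 -0.6] w -0.2 j [ 0.6  -0.08 -0.39 -0.   -1.27 -0.53]
tool delta m [-0.0505 -0.2212  0.0904] yaw tool -0.12
```

View pics/t10.png

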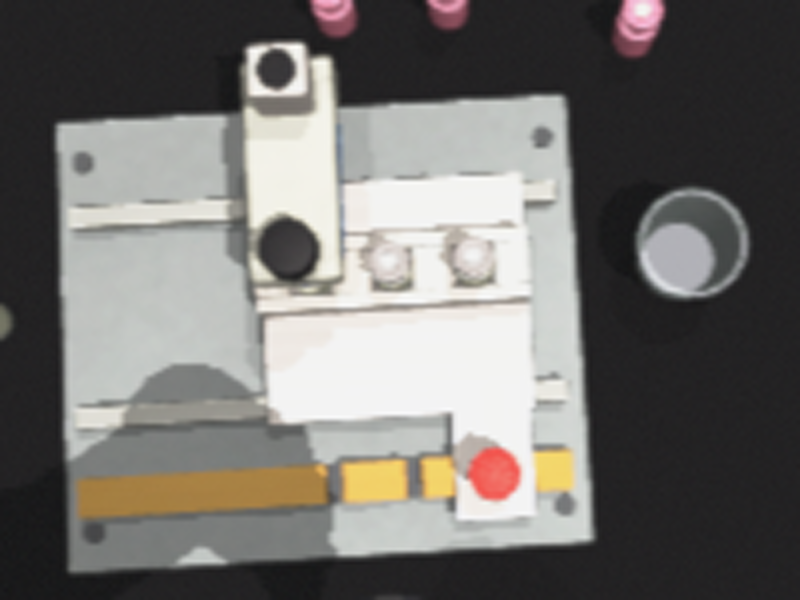

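View pics/s10.png

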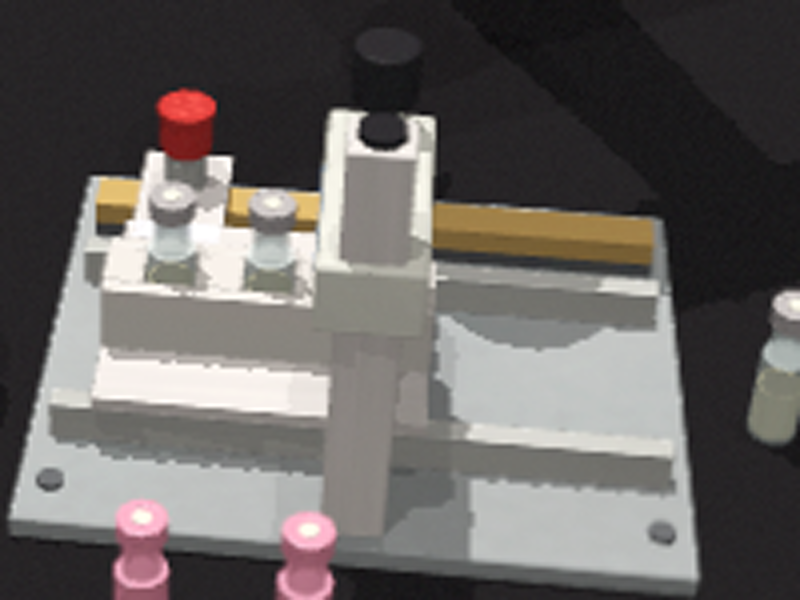

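The handle is back where it started at (387,68). The knob is home and about 84 px (45 mm) over. The vials, spare vial and beaker are all standing, and the arm is clear.

```bash
python3 -c "
from bench import *
print(job_done())"
```

```text
the job is handed in; nothing more can be done
None
```

I handed the job in at about 15.6 s on the robot's clock. I raised the head about 45 mm, pulled the knob up 14 mm and slid the carriage 45 mm to the −y notch. I then let the knob back in and pushed the head down with closed fingers on top of the handle.

**Last checks:**
- **Head:** fully down. The push force rose to about 12 N with no further travel, and the handle is back where it was in the first picture.
- **Knob and carriage:** the knob moved only along the slide direction in the scene view, so it is home. In the top view it is about 45 mm over.
- **Vials and beaker:** both grey-capped vials in the carriage, the spare vial and the beaker are standing. The arm was well clear of everything.

**Not seen directly:** the head hides the blue-capped vial and the needle's entry. That the needle is in it rests on the measured carriage travel, the notch and the normal head travel at about 4 N.

**Disagreement:** the wrist camera and the fixed cameras differed by 1 to 3 mm on the handle and knob positions. It did not affect the grasps.

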